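# Touch the radius leaves to tap spout and gutter

## Task

Check the two curves by the tap with the radius leaves: first set the hollow leaf that fits the round spout pipe squarely over the middle of the pipe and bed it with a light, steady press of about 8 N (never more than 20 N) for a second, then do the same with the round-nosed leaf that fits the white gutter, in the middle of the gutter. Leave both leaves sitting there by themselves, square, upright and not rocking, so that I can read them, and leave the two leaves that do not fit and everything else alone.

Things in the scene. Friction and masses are not known exactly. Their poses are not given: they have to be found in the camera images.
- tap: Fixed tap: white base plate 170 x 90 x 6 mm, steel column at +x, and a level steel spout pipe, 32 mm in diameter, along the frame's x from +70 mm (column; nothing is higher than the pipe) to its free end at -70 mm, at y = 0. Origin on the ledge below the pipe's middle. The riser telescopes: the pipe's centre line is 75 to 105 mm above the ledge, differs each time and is NOT reported: feel for it.
- tap_seat (a point): Point of the tap's fixed base frame, 90 mm above its origin: the middle of the pipe's centre line if the riser were at mid height (the true one is up to 15 mm higher or lower). Axes as the tap. The riser does not slip when pressed; the pipe's rubber mount sinks about 0.25 mm per newton (10 mm at most).
- rest: Fixed rest: white base plate 120 x 90 x 6 mm, steel post, and a white round-bottomed gutter open at top and both ends, 100 mm long along the frame's x, inside radius 17, width 34, depth 24 mm, walls 6 mm, at y = 0. Origin on the ledge below its middle. The post telescopes: the gutter's inner bottom is 55 to 85 mm above the ledge, differs each time and is NOT reported: feel for it.
- rest_seat (a point): Point of the rest's fixed base frame, 70 mm above its origin: the middle of the gutter's inner bottom if the post were at mid height (the true one is up to 15 mm higher or lower). Axes as the rest. The post does not slip when pressed; the gutter's rubber mount sinks about 0.25 mm per newton (10 mm at most).
- leaf_hollow16: Hollow leaf that fits the pipe: steel arch on two legs, inside radius 17 mm, 46 mm wide (y), 30 mm long (x), 80 g. Origin: middle of its underside (leg tips); inside of crown at z = 23 mm, top of arch 29 mm, red upright tab to grip, 12 mm thick (y), 30 mm long (x), z = 29 to 63 mm. Seated: x along the pipe, either way round, origin 7 mm below the pipe's centre line.
- leaf_round16: Round-nosed leaf that fits the gutter: steel block 32 mm wide (y), 30 mm long (x), underside rounded to radius 16 mm, 80 g, nose down in a cradle. Origin: lowest line of the nose; block top at z = 36 mm, blue upright tab to grip, 12 mm thick (y), 30 mm long (x), z = 36 to 70 mm. Seated: x along the gutter, either way round, origin on its inner bottom.
- leaf_hollow23: A hollow leaf like the red one but too large for the pipe: inside radius 24 mm, 60 mm wide, yellow tab. Leave alone. Origin at the middle of its underside.
- leaf_round11: A round-nosed leaf like the blue one but too small for the gutter: 22 mm wide, green tab, in its own cradle. Leave alone. Origin at the lowest line of the nose.
- cradle16: White cradle fixed to the ledge under the blue-tabbed leaf: plate 50 x 48 x 4 mm with two side walls 16 mm high. Origin at the centre of its underside.
- cradle11: White cradle fixed to the ledge under the green-tabbed leaf, 38 mm wide, walls 11 mm high. Origin at the centre of its underside.
- jar: Clear jar with a red cap, 62 mm across, 78 mm high; leave alone. Origin under its centre.
- shaving_brush: Upright shaving brush, 40 mm across, 108 mm high; leave alone. Origin under its centre.
- mirror: Round mirror on a foot, 110 mm across, 183 mm high; leave alone. Origin under its foot.
- nail_file: Steel nail file with a black handle lying flat, 155 mm long; leave alone. Origin on its underside.
- tumbler: Blue tumbler, 70 mm across, 90 mm high; leave alone. Origin under its centre.
There are look-alikes about, which are no part of the job. What is shaped like the tap but green or turquoise is not meant.

How it is judged:
On the way, in this order (a step that is already met when the one before it is completed fails the run):
1. the fitting hollow leaf sits square on the middle of the spout pipe and is pressed on it with 3.5 to 16 N for 0.6 s (x of leaf_hollow16 in the frame of tap_seat between -0.025 and 0.025 m and y of leaf_hollow16 in the frame of tap_seat between -0.004 and 0.004 m and z of leaf_hollow16 in the frame of tap_seat between -0.028 and 0.01 m and angle between leaf_hollow16's own z axis and vertical below 0.1 rad and angle between the x axis of leaf_hollow16 and the x axis of tap, either way round below 0.1 rad and contact force between leaf_hollow16 and tap between 3.5 and 16 N), for 0.6 s.
2. then the fitting round-nosed leaf sits square in the middle of the gutter and is pressed into it with 3.5 to 16 N for 0.6 s (x of leaf_round16 in the frame of rest_seat between -0.025 and 0.025 m and y of leaf_round16 in the frame of rest_seat between -0.004 and 0.004 m and z of leaf_round16 in the frame of rest_seat between -0.021 and 0.017 m and angle between leaf_round16's own z axis and vertical below 0.1 rad and angle between the x axis of leaf_round16 and the x axis of rest, either way round below 0.1 rad and contact force between leaf_round16 and rest between 3.5 and 16 N), for 0.6 s.
At the end, for the whole second after the job is handed in: The red-tabbed hollow leaf rests on the spout pipe and the blue-tabbed round-nosed leaf rests in the gutter, each down on the curve, within 25 mm of the middle along it and 4 mm across it, within 0.1 rad of upright and of the curve's direction, at rest (x of leaf_hollow16 in the frame of tap_seat between -0.025 and 0.025 m and y of leaf_hollow16 in the frame of tap_seat between -0.004 and 0.004 m and z of leaf_hollow16 in the frame of tap_seat between -0.028 and 0.01 m and angle between each of leaf_hollow16, leaf_round16's own z axis and vertical below 0.1 rad and angle between the x axis of leaf_hollow16 and the x axis of tap, either way round below 0.1 rad and contact force between leaf_hollow16 and tap above 0.2 N and linear speed of each of leaf_hollow16, leaf_round16 below 0.02 m/s and angular speed of each of leaf_hollow16, leaf_round16 below 0.2 rad/s and x of leaf_round16 in the frame of rest_seat between -0.025 and 0.025 m and y of leaf_round16 in the frame of rest_seat between -0.004 and 0.004 m and z of leaf_round16 in the frame of rest_seat between -0.021 and 0.017 m and angle between the x axis of leaf_round16 and the x axis of rest, either way round below 0.1 rad and contact force between leaf_round16 and rest above 0.2 N); the robot touches nothing.
It fails at once if the tap or the gutter rest is loaded with more than 22 N (contact force between anything else and tap above 22 N or contact force between anything else and rest above 22 N).
It fails at once if a leaf that does not fit, or another thing on the ledge, is shifted more than 25 mm or tipped over (distance of any of jar, shaving_brush, mirror, nail_file, tumbler, leaf_hollow23, leaf_round11 from where it was at the start of the episode above 0.025 m or angle between any of jar, shaving_brush, mirror, nail_file, tumbler, leaf_hollow23, leaf_round11's own z axis and vertical above 0.5 rad).
It also fails if it takes over 64 s, if anything falls off the work surface, if the arm or the gripper's body presses on something with over 40 N, if the wrist force passes 120 N, or if a joint passes its speed limit or range.

## Robot

A 6-joint arm with a two-finger parallel gripper is mounted at the origin on the work surface. World frame = base frame: x ahead of the robot, y to its left, z up, the work surface at z = 0. Lengths are in m, angles in rad, forces in N, time in s.
With the tool pointing down it reaches from about 0.35 to 1 m from the base axis. Payload 7.1 kg.
Tool frame: the origin (TCP) lies between the finger pads; the fingertips stand 22 mm ahead of it and the grasp point (between the pads) lies 3 mm ahead of it (ctrl.tcp_to_tips is the distance from the TCP to the fingertips, in m); z points along the fingers, y is the line along which they close (so a half turn about z gives the same grasp; the last joint's range is limited). The gripper opens to 85 mm and grips with 20 to 120 N. Pads are 22 mm wide; open, the fingers measure 114 mm over their backs; the gripper's body (76 mm by 85 mm) begins 54 mm behind the grasp point. The pads swing forward as they close: fully open they stand 13 mm farther back than shut.
Start: joints at [-0.019, 0.423, 1.63, -0, 1.089, -0.019], TCP at [0.625, 0, 0.253] pointing down, gripper open.
Joint ranges: [-3, 3], [-0.9, 2.11], [0.09, 2.58], [-1.31, 4.45], [0.11, 2.69], [-2.54, 2.54]. Speed limits (rad/s): [2.39, 2.39, 3.01, 3.14, 3.14, 3.14].

## Interface

Orientations are given as a rotation vector (axis times angle).
In Python, from bench import ctrl gives the robot as it stands.
- The arm moves only by the tool drive_tool, never from a script. Its argument "rows" is a list of rows, each an object with "dp": the shift along the world's x, y, z each as a share of 0.6 m, from -1 to 1, a list of three; "dr": the turn, a rotation vector about the world's x, y, z each as a share of pi rad, from -1 to 1, a list of three. A call has exactly 8 rows; each row is the pose to reach, as a shift and turn from the pose commanded when the call began, turning the shorter way round; what a row does not reach only later rows make up. A row lasts 1/10 s, in which the tool goes at most 50 mm and 8.59 degrees, less where a joint would pass 70% of its speed; a pose out of reach is approached as far as the arm can. A call with a number of a shift or a turn outside -1 to 1 is refused whole. A call with a gripper value outside its range is refused whole. "hand" is the opening, from -1 (shut) to 1 (fully open), set as the call begins (left out, the last holds). The fingers move at their own pace and stop on an object; the grip force is fixed at half the most. Time passes only in rows, so rows that repeat a pose let the fingers close, or fill a call up. It gives the time, the measured TCP pose, the force, the opening and the grip force at its end, in the units of the state.
- ctrl.observe(): the state, without advancing time (a new reading comes with each control period).
- ctrl.get_image(name): name is "scene" or "side" or "wrist"; returns a dict with "image" (384x512x3 uint8, red, green, blue), "intrinsics" (3x3 intrinsics, pixels), "R" (3x3) and "t" (3): a world point X has camera coordinates R X + t. Camera axes: x right, y down, z forward; pixel columns grow to the right and rows downward; lengths in m; the calibration is good to about 2 mm. The wrist camera is an equidistant fisheye: a pixel r from the principal point sees the ray r / f radians off the axis. A picture is of the moment at which its call begins. There is no depth.
- ctrl.job_done(): hands the job in; it is judged then, once.
The state is a dict: "clock": time; "qpos": joint angles; "qd": joint speeds; "joint_efforts": joint torques, N m; "ee_pos": TCP position; "eef_rot": TCP orientation; "contact_force": force on the tool from outside, world axes, zero at the start; "torque": the same for the moment, N m; "grip_width": finger opening in m; "finger_force": force on a finger pad.
Only numpy, scipy, OpenCV 4.12 (cv2) and the standard library are available. Lean on these libraries where they do the work, as an engineer would, in place of code of your own. Each camera call takes 0.05 s, during which the arm holds its last target. There are 200 camera calls.

## Working session

There is one attempt and no reset: what is moved stays moved. The work goes in short steps, Python scripts to look and compute and a tool call to move; the robot and the scene stay as the last step left them, time stands still between calls to the robot, and variables do not carry over. Pictures are saved under pics/ and viewed, at most 10 in all, crops included, and the job is handed in when it is done.

Besides the shell and the picture viewer there is one more tool, called after "Request:" as name([rows], argument=value, ...), one row to a line, values as JSON. drive_tool: Moves the arm, as the interface text tells. Its arguments: {"type":"object","properties":{"rows":{"type":"array","items":{"type":"object","properties":{"dp":{"type":"array","items":{"type":"number","minimum":-1,"maximum":1}},"dr":{"type":"array","items":{"type":"number","minimum":-1,"maximum":1}}}}},"hand":{"type":"number"}},"required":["rows"]}

```bash
mkdir -p pics; cat > h.py <<'E'
import numpy as np, cv2
from bench import ctrl
def get(n,f=None):
    d=ctrl.get_image(n)
    if f: cv2.imwrite('pics/'+f,d['image'][:,:,::-1])
    np.savez('%s.npz'%n,**{k:np.array(v) for k,v in d.items()})
    return d
def ray(d,u,v,fish=False):
    K,R,t=[np.array(d[k]) for k in('intrinsics','R','t')]
    x=np.array([(u-K[0,2])/K[0,0],(v-K[1,2])/K[1,1]])
    if fish:
        r=np.hypot(*x); c=np.array([*(x/max(r,1e-9)*np.sin(r)),np.cos(r)])
    else: c=np.array([*x,1])
    w=R.T@c
    return -R.T@t, w/np.linalg.norm(w)
def onz(d,u,v,z,fish=False):
    o,w=ray(d,u,v,fish); return o+w*(z-o[2])/w[2]
def proj(d,X):
    K,R,t=[np.array(d[k]) for k in('intrinsics','R','t')]
    c=K@(R@np.array(X)+t); return c[:2]/c[2]
E
python3 - <<'E'
from h import *
ims=[get(n)for n in('scene','side','wrist')]
cv2.imwrite('pics/a.png',ims[0]['image'][:,:,::-1]);cv2.imwrite('pics/b.png',ims[1]['image'][:,:,::-1]);cv2.imwrite('pics/c.png',ims[2]['image'][:,:,::-1])
for d in ims: print(-np.array(d['R']).T@d['t'],np.array(d['R'])[2])
print(ctrl.observe())
E
```

```text
[ 1.08732954 -0.67266982  0.66698663] [-0.5631855   0.62619495 -0.53916785]
[0.11102149 0.80957702 0.59100343] [ 0.33373006 -0.8023539  -0.49482569]
[0.6250034  0.07214927 0.37318705] [-0.00135966 -0.28164708 -0.95951711]
{'clock': 0.15, 'qpos': array([-1.89885631e-02,  4.23690833e-01,  1.63051162e+00,  1.64298851e-05,
        1.08859483e+00, -1.89874357e-02]), 'qd': array([-0.00306697, -0.00139724, -0.00301961, -0.00043693,  0.00033293,
        0.00021316]), 'joint_efforts': array([-4.44887983e-04, -5.57771087e+01, -2.82016718e+01, -7.78417484e-05,
        4.77195630e-03,  2.40273175e-05]), 'ee_pos': array([6.24600209e-01, 4.45215421e-05, 2.52709413e-01]), 'eef_rot': array([-2.22083022e+00, -2.22081078e+00,  1.29553805e-03]), 'contact_force': array([-0.06113661, -1.11807273,  0.34711392]), 'torque': array([ 0.01778631,  0.00141663, -0.01557393]), 'finger_force': 0.0, 'grip_width': 0.08536828026096252}
```

View pics/a.png

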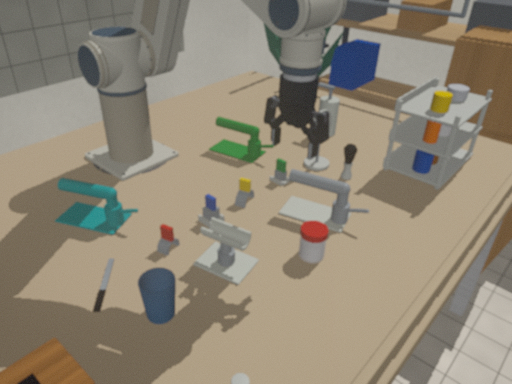

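View pics/b.png

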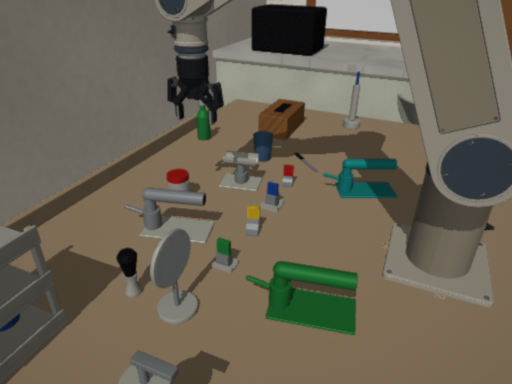

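View pics/c.png

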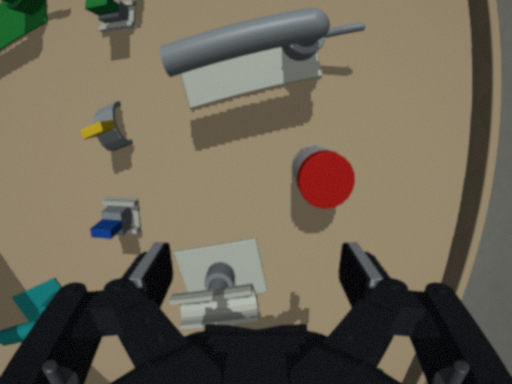

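Scene view: the grey tap with a white plate is at (320,190) and the white gutter at (228,235). The red tab is at (167,233), blue at (211,203), yellow at (245,186) and green at (281,167).
Possible mix-ups:
- **Tap:** the green one at (238,140) and the turquoise one at (95,195).
- **Red tab:** the jar cap at (314,232).
- **Blue tab:** the tumbler at (158,295).

I choose the grey tap, red tab at (167,233), blue tab at (211,203) and gutter at (228,235).

```bash
cat >> h.py <<'E'
def blobs(d,hs,sat=110,val=60,mina=15):
    hsv=cv2.cvtColor(np.array(d['image']),cv2.COLOR_RGB2HSV); h=hsv[...,0].astype(int)
    lo,hi=hs; m=((h>=lo)&(h<=hi)) if lo<=hi else ((h>=lo)|(h<=hi))
    m=(m&(hsv[...,1]>sat)&(hsv[...,2]>val)).astype(np.uint8)
    n,l,s,c=cv2.connectedComponentsWithStats(m)
    return [(c[i],s[i],(l==i).astype(np.uint8)) for i in range(1,n) if s[i,4]>=mina]
def tri(*rs):
    A=np.zeros((3,3));b=np.zeros(3)
    for o,w in rs:
        P=np.eye(3)-np.outer(w,w);A+=P;b+=P@o
    X=np.linalg.solve(A,b);return X,[np.linalg.norm((np.eye(3)-np.outer(w,w))@(X-o)) for o,w in rs]
E
python3 - <<'E'
from h import *
S=np.load('scene.npz');D=np.load('side.npz');W=np.load('wrist.npz')
for nm,hs in dict(red=(174,6),blue=(110,125),yellow=(20,32),green=(50,75)).items():
    for n,d in(('S',S),('D',D),('W',W)):
        print(nm,n,[(c.round(1).tolist(),int(s[4])) for c,s,m in blobs(d,hs)])
# white plates
for n,d in(('S',S),('D',D),('W',W)):
    hsv=cv2.cvtColor(d['image'],cv2.COLOR_RGB2HSV)
    print(n,[hsv[v,u].tolist() for u,v in {'S':[(300,212),(220,262),(320,185)],'D':[(190,232),(235,182),(175,195)],'W':[(240,85),(250,260),(250,30)]}[n]])
for nm,d,b in(('S',S,(150,150,370,290)),('W',W,(80,0,350,340))):
    x0,y0,x1,y1=b;k=min(800/(x1-x0),600/(y1-y0))
    cv2.imwrite(f'pics/z{nm}.png',cv2.resize(d['image'][y0:y1,x0:x1,::-1],None,fx=k,fy=k,interpolation=cv2.INTER_CUBIC));print(k)
E
```

```text
red S [([314.0, 231.0], 475), ([166.6, 232.4], 152)]
red D [([288.1, 170.2], 108), ([177.1, 175.8], 275)]
red W [([325.4, 179.3], 2614)]
blue S [([353.8, 64.1], 1751), ([422.3, 161.9], 308), ([210.3, 197.7], 24)]
blue D [([357.4, 77.4], 23), ([272.1, 188.6], 44)]
blue W [([102.7, 228.8], 105)]
yellow S [([441.2, 101.2], 368), ([244.7, 184.2], 134)]
yellow D [([253.0, 211.5], 181)]
yellow W [([96.6, 128.9], 385)]
green S [([239.0, 143.5], 742)]
green D [([202.4, 123.9], 331), ([223.0, 246.1], 174), ([310.6, 297.6], 4630)]
green W [([16.1, 22.8], 1157), ([95.0, 3.2], 145)]
S [[37, 13, 183], [83, 10, 106], [80, 7, 113]]
D [[30, 23, 133], [34, 18, 116], [98, 7, 138]]
W [[48, 16, 164], [52, 17, 163], [99, 22, 152]]
3.6363636363636362
1.7647058823529411
```

View pics/zS.png

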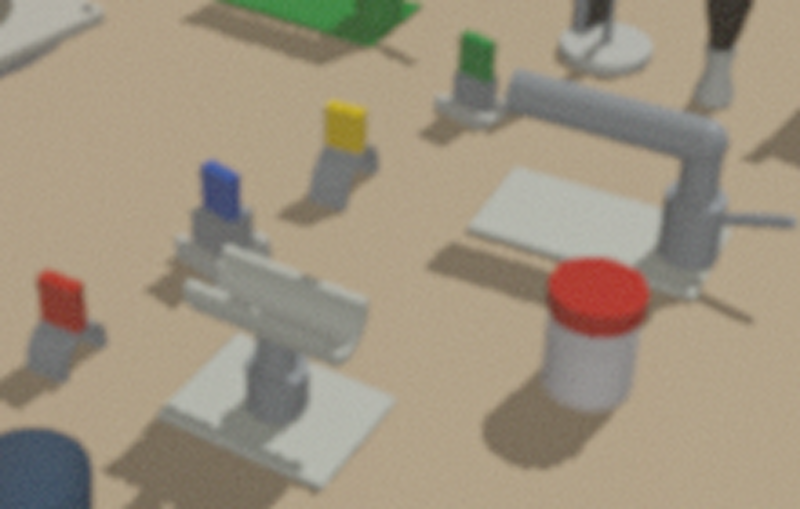

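```bash
python3 - <<'E'
from h import *
S=np.load('scene.npz');D=np.load('side.npz');W=np.load('wrist.npz')
f=lambda x,y:(150+x/3.63636,150+y/3.63636)
for nm,a,b in(('red',(166.6,232.4),(288.1,170.2)),('blue',f(220,192),(272.1,188.6)),('yel',(244.7,184.2),(253,211.5))):
    X,e=tri(ray(S,*a),ray(D,*b));print(nm,X.round(4),np.round(e,4))
print('yelW',tri(ray(W,96.6,128.9,True),ray(S,244.7,184.2)))
T=[onz(S,*f(*p),.006)[:2] for p in[(468,232),(515,170),(690,295)]]
print('tap',np.round(T,4),[np.linalg.norm(T[0]-T[i]).round(4) for i in(1,2)])
R=np.array([onz(S,*f(*p),.006)[:2] for p in[(162,410),(320,488),(393,400),(240,335)]])
print('rest',R.round(4),np.linalg.norm(R-np.roll(R,-1,0),axis=1).round(4),R.mean(0))
# wrist plate corners
for p in [(190,107),(181,72),(320,75)]: print('tapW',onz(W,*p,.006,True).round(4))
for p in [(175,253),(255,239),(266,292)]: print('restW',onz(W,*p,.006,True).round(4))
# tab bbox/orient
for nm,d,hs,i in(('redS',S,(174,6),1),('redD',D,(174,6),0),('blueD',D,(105,125),1),('blueS',S,(105,125),-1)):
    c,s,m=blobs(d,hs,90,40)[i];q=cv2.boxPoints(cv2.minAreaRect(np.argwhere(m)[:,::-1].astype(np.float32)));print(nm,c.round(1),s,q.round(1).tolist())
E
```

```text
red [ 0.4396 -0.2106  0.0464] [0.0009 0.0009]
blue [ 0.4372 -0.0679  0.056 ] [0.0011 0.0011]
yel [0.4395 0.0572 0.0544] [0.0009 0.0009]
yelW (array([0.43804316, 0.05899514, 0.05326468]), [np.float64(0.0009479696890754673), np.float64(0.0009479696890755086)])
tap [[0.5511 0.0681]
 [0.5276 0.1556]
 [0.7063 0.1142]] [np.float64(0.0906), np.float64(0.162)]
rest [[ 0.5288 -0.207 ]
 [ 0.6447 -0.1892]
 [ 0.6269 -0.1032]
 [ 0.513  -0.124 ]] [0.1172 0.0878 0.1157 0.0845] [ 0.57832909 -0.15586539]
tapW [0.5435 0.0771 0.006 ]
tapW [0.5324 0.122  0.006 ]
tapW [0.7037 0.1175 0.006 ]
restW [ 0.5102 -0.1226  0.006 ]
restW [ 0.624  -0.0985  0.006 ]
restW [ 0.6404 -0.1863  0.006 ]
redS [166.7 232.6] [161 225  13  16 158] [[161.0, 225.0], [173.0, 225.0], [173.0, 240.0], [161.0, 240.0]]
redD [288.1 170.2] [283 165  11  12 108] [[282.70001220703125, 175.10000610351562], [284.1000061035156, 164.0], [293.3999938964844, 165.1999969482422], [292.0, 176.1999969482422]]
blueD [272.4 188.6] [267 182  11  14 127] [[267.0, 182.0], [277.0, 182.0], [277.0, 195.0], [267.0, 195.0]]
blueS [158.9 312.1] [147 299  26  24 237] [[144.1999969482422, 307.3999938964844], [165.39999389648438, 296.79998779296875], [174.8000030517578, 315.6000061035156], [153.60000610351562, 326.20001220703125]]
```

View pics/zW.png

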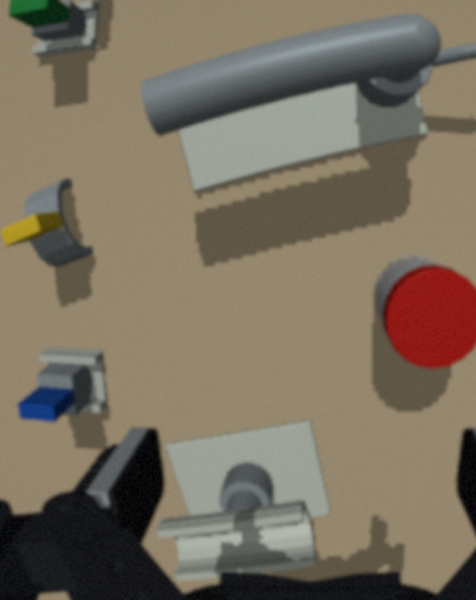

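Request:
drive_tool([
  {"dp": [-0.05,-0.06,0],"dr": [0,0,-0.045]},
  {"dp": [-0.1,-0.12,-0.02],"dr": [0,0,-0.09]},
  {"dp": [-0.15,-0.18,-0.04],"dr": [0,0,-0.135]},
  {"dp": [-0.2,-0.24,-0.06],"dr": [0,0,-0.18]},
  {"dp": [-0.25,-0.3,-0.08],"dr": [0,0,-0.225]},
  {"dp": [-0.29,-0.34,-0.088],"dr": [0,0,-0.27]},
  {"dp": [-0.308,-0.35,-0.088],"dr": [0,0,-0.315]},
  {"dp": [-0.308,-0.35,-0.088],"dr": [0,0,-0.36]},
], hand=1)

```text
clock: 0.95
ee_pos: [0.4381, -0.2109, 0.2]
eef_rot: [-3.068, -0.672, 0.002]
contact_force: [-0.1, 0.6, 0.5]
grip_width: 0.0857
finger_force: 0.0
```

Request:
drive_tool([
  {"dp": [0,0,0],"dr": [0,0,-0.045]},
  {"dp": [0,0,0],"dr": [0,0,-0.09]},
  {"dp": [0,0,0],"dr": [0,0,-0.13]},
  {"dp": [0,0,0],"dr": [0,0,-0.14]},
  {"dp": [0,0,0],"dr": [0,0,-0.14]},
  {"dp": [0,0,0],"dr": [0,0,-0.14]},
  {"dp": [0,0,0],"dr": [0,0,-0.14]},
  {"dp": [0,0,0],"dr": [0,0,-0.14]},
])

```text
clock: 1.75
ee_pos: [0.4402, -0.21, 0.2005]
eef_rot: [-3.142, -0.001, 0.0]
contact_force: [-0.1, -0.5, -0.6]
grip_width: 0.0852
finger_force: 0.0
```

```bash
python3 - <<'E'
from h import *
d=get('wrist');o=ctrl.observe();print(o['ee_pos'],o['eef_rot'],o['qpos'],o['contact_force'],-d['R'].T@d['t'])
cv2.imwrite('pics/r.png',d['image'][:,:,::-1])
for c,s,m in blobs(d,(174,6)):
    if s[4]>100: print(c,s,onz(d,*c,.063,True), cv2.boxPoints(cv2.minAreaRect(np.argwhere(m)[:,::-1].astype(np.float32))))
# separate top face by brightness
E
```

```text
[ 0.44017052 -0.20997192  0.20050715] [-3.14158023e+00 -6.59744057e-04  3.94845889e-05] [-4.69501609e-01  2.98981550e-01  1.96980928e+00 -4.70121113e-07
  8.72829833e-01  1.10087501e+00] [-0.57026769  0.04188031 -0.19047338] [ 0.51237483 -0.20970006  0.32106162]
[254.83033932 187.65868263] [246 168  19  40 501] [ 0.44263386 -0.20900926  0.063     ] [[243.81174 170.15294]
 [257.1529  167.18825]
 [265.50586 204.77647]
 [252.1647  207.74117]]
```

View pics/r.png

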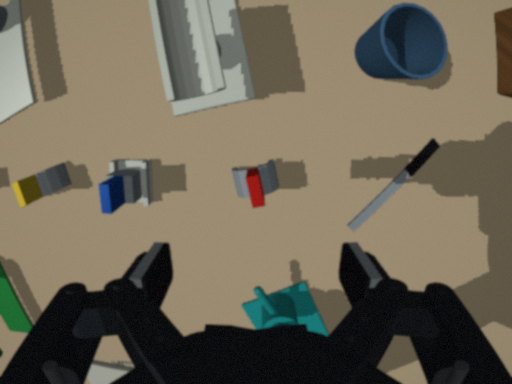

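```bash
python3 - <<'E'
from h import *
d=np.load('wrist.npz');im=d['image']
for hs,b,z in(((174,6),0,.063),((105,125),0,.074)):
    B=[x for x in blobs(d,hs,90,30) if 95<x[0][0]<125 and 170<x[0][1]<220 or abs(x[0][0]-255)<8][0]
    c,s,m=B; V=im.max(2).astype(int)
    print(c,s[:5])
    for v in range(s[1],s[1]+s[3],2):
        us=np.where(m[v])[0];print(v,us.min(),us.max(),V[v,us.min():us.max()+1].tolist())
E
```

```text
[254.78488372 187.40503876] [246 168  19  40 516]
168 252 257 [75, 73, 73, 75, 71, 74]
170 248 257 [77, 76, 71, 72, 77, 75, 73, 73, 73, 71]
172 247 258 [89, 77, 75, 74, 76, 75, 76, 74, 75, 75, 72, 69]
174 247 258 [84, 79, 79, 78, 77, 79, 80, 85, 93, 96, 91, 78]
176 247 259 [102, 102, 107, 118, 125, 129, 130, 134, 141, 142, 133, 109, 79]
178 246 259 [138, 148, 149, 149, 151, 152, 150, 154, 152, 152, 151, 144, 124, 91]
180 246 260 [143, 149, 152, 152, 154, 152, 152, 152, 153, 152, 151, 149, 138, 107, 78]
182 247 260 [145, 152, 150, 152, 151, 154, 151, 153, 152, 151, 148, 141, 122, 89]
184 247 261 [144, 150, 153, 152, 152, 152, 153, 151, 151, 154, 150, 149, 134, 102, 75]
186 248 261 [145, 152, 152, 150, 153, 152, 153, 151, 150, 150, 149, 140, 116, 85]
188 248 262 [146, 153, 152, 152, 153, 152, 150, 152, 151, 151, 150, 146, 130, 99, 72]
190 249 262 [143, 154, 153, 151, 152, 152, 151, 151, 150, 153, 149, 138, 116, 82]
192 249 262 [148, 154, 152, 151, 153, 153, 150, 151, 150, 149, 151, 145, 126, 94]
194 249 263 [135, 147, 152, 153, 152, 152, 152, 150, 151, 149, 150, 147, 135, 106, 83]
196 
[... 1628 characters left out ...]
49, 51, 51, 52, 49, 50, 54, 64]
199 101 124 [147, 149, 148, 148, 147, 145, 143, 142, 121, 90, 60, 52, 51, 50, 52, 50, 51, 51, 54, 49, 49, 51, 51, 60]
201 101 124 [144, 149, 147, 148, 145, 148, 144, 143, 128, 97, 66, 53, 51, 50, 55, 50, 52, 51, 50, 51, 50, 49, 51, 59]
203 101 121 [142, 147, 147, 146, 146, 145, 145, 141, 131, 101, 69, 54, 52, 47, 49, 50, 50, 51, 52, 53, 52]
205 101 119 [140, 144, 147, 146, 146, 144, 143, 143, 132, 108, 77, 58, 52, 50, 51, 51, 52, 51, 53]
207 102 117 [145, 146, 147, 145, 143, 144, 141, 135, 116, 82, 59, 51, 50, 53, 53, 55]
209 102 114 [142, 145, 145, 143, 145, 142, 140, 138, 122, 91, 61, 52, 53]
211 102 112 [140, 145, 143, 144, 140, 141, 140, 136, 125, 100, 70]
```

```bash
cat >> h.py <<'E'
def topface(d,hs,z,near,thr=105):
    c=min((b for b in blobs(d,hs,90,thr,60)),key=lambda b:np.hypot(*(b[0]-near)))
    P=np.array([onz(d,u+du,v+dv,z,True)[:2] for v,u in np.argwhere(c[2]) for du in(-.5,.5) for dv in(-.5,.5)])
    (cx,cy),(w,h),a=cv2.minAreaRect((P*1000).astype(np.float32))
    if w<h: w,h,a=h,w,a+90
    a=(a+90)%180-90
    return c[0],np.array([cx,cy])/1000,w,h,a
E
python3 - <<'E'
from h import *
d=np.load('wrist.npz')
print(topface(d,(174,6),.063,(255,190)));print(topface(d,(105,125),.074,(105,197)))
for p in [(174,114),(253,97),(238,12)]: print('restplate',onz(d,*p,.006,True).round(4))
E
```

```text
(array([254.90909091, 190.76658477]), array([ 0.43939941, -0.20922231]), 30.78081703186035, 13.016154289245605, 13.222265243530273)
(array([104.71641791, 197.79850746]), array([ 0.43542743, -0.06576437]), 29.310583114624023, 11.869751930236816, -1.739532470703125)
restplate [ 0.5093 -0.122   0.006 ]
restplate [ 0.5253 -0.2068  0.006 ]
restplate [ 0.6194 -0.1909  0.006 ]
```

Request:
drive_tool([
  {"dp": [-0.001,0.0013,-0.04],"dr": [0,0,0.03]},
  {"dp": [-0.001,0.0013,-0.09],"dr": [0,0,0.06]},
  {"dp": [-0.001,0.0013,-0.14],"dr": [0,0,0.073]},
  {"dp": [-0.001,0.0013,-0.18],"dr": [0,0,0.073]},
  {"dp": [-0.001,0.0013,-0.21],"dr": [0,0,0.073]},
  {"dp": [-0.001,0.0013,-0.23],"dr": [0,0,0.073]},
  {"dp": [-0.001,0.0013,-0.241],"dr": [0,0,0.073]},
  {"dp": [-0.001,0.0013,-0.241],"dr": [0,0,0.073]},
])

```text
clock: 2.6
ee_pos: [0.4394, -0.2091, 0.0555]
eef_rot: [-3.12, -0.36, 0.001]
contact_force: [-0.4, -0.5, 0.4]
grip_width: 0.0855
finger_force: 0.0
```

Request:
drive_tool([
  {"dp": [0,0,0],"dr": [0,0,0]},
  {"dp": [0,0,0],"dr": [0,0,0]},
  {"dp": [0,0,0],"dr": [0,0,0]},
  {"dp": [0,0,0],"dr": [0,0,0]},
  {"dp": [0,0,0],"dr": [0,0,0]},
  {"dp": [0,0,0],"dr": [0,0,0]},
  {"dp": [0,0,0],"dr": [0,0,0]},
  {"dp": [0,0,0],"dr": [0,0,0]},
], hand=-1)

```text
clock: 3.4
ee_pos: [0.4398, -0.2093, 0.0563]
eef_rot: [3.121, 0.36, 0.001]
contact_force: [-0.3, -0.2, 5.6]
grip_width: 0.0111
finger_force: 58.7
```

Request:
drive_tool([
  {"dp": [0,0,0.03],"dr": [0,0,0]},
  {"dp": [0,0,0.09],"dr": [0,0,0]},
  {"dp": [0,0,0.16],"dr": [0,0,0]},
  {"dp": [0,0,0.24],"dr": [0,0,0]},
  {"dp": [0.02,0.03,0.31],"dr": [0,0,0]},
  {"dp": [0.04,0.09,0.34],"dr": [0,0,0]},
  {"dp": [0.06,0.16,0.34],"dr": [0,0,0.01]},
  {"dp": [0.08,0.23,0.34],"dr": [0,0,0.01]},
])

```text
clock: 4.2
ee_pos: [0.488, -0.07, 0.261]
eef_rot: [3.114, 0.408, 0.003]
contact_force: [0.7, -0.4, 0.2]
grip_width: 0.0111
finger_force: 58.8
```

Request:
drive_tool([
  {"dp": [0.02,0.07,0],"dr": [0,0,0]},
  {"dp": [0.04,0.14,0],"dr": [0,0,0]},
  {"dp": [0.06,0.2,0],"dr": [0,0,0]},
  {"dp": [0.08,0.26,0],"dr": [0,0,0]},
  {"dp": [0.1,0.31,0],"dr": [0,0,0]},
  {"dp": [0.12,0.344,0],"dr": [0,0,0]},
  {"dp": [0.12,0.344,0],"dr": [0,0,0]},
  {"dp": [0.12,0.344,0],"dr": [0,0,0]},
])

```text
clock: 5.0
ee_pos: [0.559, 0.1353, 0.2594]
eef_rot: [3.114, 0.41, -0.002]
contact_force: [0.0, -0.4, -1.2]
grip_width: 0.0109
finger_force: 58.7
```

```bash
python3 - <<'E'
from h import *
d=get('wrist','t.png');o=ctrl.observe();print(o['ee_pos'],o['eef_rot'],o['contact_force'],o['grip_width'],-d['R'].T@d['t'])
E
```

```text
[0.5588599  0.13472059 0.25942944] [ 3.11454785e+00  4.08670375e-01 -2.22533021e-03] [ 0.24353414  0.14745447 -0.65260414] 0.010784697509611349 [0.62895263 0.15418556 0.37982038]
```

View pics/t.png

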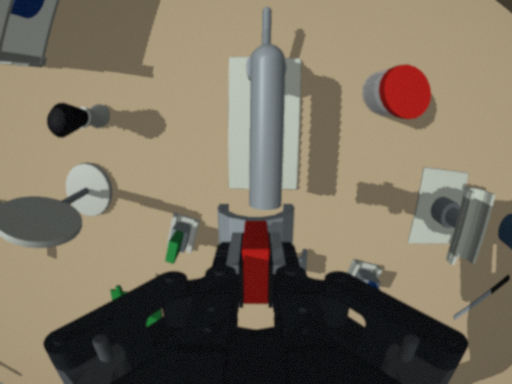

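```bash
python3 - <<'E'
from h import *
d=np.load('wrist.npz');im=cv2.GaussianBlur(d['image'],(3,3),0).astype(float)
g=im.mean(2);bl=im[:,:,2]
C=-d['R'].T@d['t'];L=[[],[],[],[]]
for v in range(85,182,4):
    gx=np.gradient(g[v]);bx=np.gradient(bl[v])
    pk=lambda a,lo,hi:(lambda w:(w*np.arange(lo,hi)).sum()/w.sum())(np.clip(a[lo:hi],0,None)**2)
    e=[pk(bx,222,237),pk(-gx,240,256),pk(gx,274,292),pk(-bx,292,306)]
    for l,u in zip(L,e): l.append((u,v))
    if v%16==5: print(v,np.round(e,1), g[v,225:305:4].astype(int))
def line(P): 
    P=np.array(P);c=P.mean(0);w=np.linalg.svd(P-c)[2][0];w*=np.sign(w[0]);return c,w
pl=[line([onz(d,u,v,.006,True)[:2] for u,v in L[i]]) for i in(0,3)]
for c,w in pl: print('plate edge',c,np.degrees(np.arctan2(w[1],w[0])))
w=pl[0][1]+pl[1][1];w/=np.linalg.norm(w);n=np.array([-w[1],w[0]])
print('plate width',n@(pl[0][0]-pl[1][0]),'mid n',n@(pl[0][0]+pl[1][0])/2)
for z in(.075,.09,.105):
    q=[line([onz(d,u,v,z,True)[:2] for u,v in L[i]]) for i in(1,2)]
    print(z,[np.degrees(np.arctan2(k[1][1],k[1][0])).round(2) for k in q],'w',n@(q[0][0]-q[1][0]),'mid n',n@(q[0][0]+q[1][0])/2)
# plate ends along v at u=237,289 ; pipe end at u~265
for u in(235,238,288,292):
    a=np.gradient(bl[:,u]);t=40+np.argmax(a[40:75]);b=175+np.argmax(-a[175:200])
    E=[onz(d,u,x,.006,True)[:2]@w for x in(t,b)];print(u,t,b,E,(E[0]+E[1])/2,E[0]-E[1])
a=np.gradient(g[:,265]);print(g[195:220,265].astype(int))
print(n,w)
E
```

```text
85 [228.1 249.7 284.5 299.7] [152 178 188 186 186 186 171 132 146 180 155 136 120 102  80 105 120 121
 120  98]
101 [228.2 249.4 284.  299.1] [152 175 186 186 186 186 167 134 148 176 152 134 119 100  79 163 184 184
 181 108]
117 [228.1 249.4 283.4 298.7] [151 176 184 185 185 185 167 134 148 171 149 132 118  99  78 174 184 183
 176 110]
133 [227.6 248.9 283.2 298.2] [152 181 185 185 184 184 155 135 148 165 144 130 117  97  80 173 183 183
 170 112]
149 [227.7 248.9 282.8 297.5] [153 179 183 184 184 183 155 137 147 160 141 129 114  95  84 179 182 183
 158 133]
165 [227.9 248.6 282.1 297. ] [152 175 183 183 182 183 148 137 148 154 138 128 113  93  96 181 182 182
 142 135]
181 [228.3 248.6 281.7 296.2] [152 172 182 181 181 181 149 137 146 149 138 127 111  89 107 181 180 180
 126 147]
plate edge [0.59045298 0.17999972] 14.21735826002285
plate edge [0.61378511 0.09461507] 14.267555736252431
plate width 0.08850051413870928 mid n -0.015049738593789748
0.075 [np.float64(14.14), np.float64(14.21)] w 0.03494408335181334 mid n -0.016341645616528577
0.09 [np.float64(14.14), np.float64(14.21)] w 0.033224509185973895 mid n -0.015797904913875085
0.105 [np.float64(14.14), np.float64(14.21)] w 0.03150493502013427 mid n -0.015254164211221671
235 57 188 [np.float64(0.7133548279997912), np.float64(0.5452911321897631)] 0.6293229800947772 0.1680636958100281
238 57 188 [np.float64(0.7133343671344787), np.float64(0.5453449721868957)] 0.6293396696606872 0.16798939494758303
288 59 188 [np.float64(0.7121059716390086), np.float64(0.5463296778913165)] 0.6292178247651625 0.1657762937476921
292 58 188 [np.float64(0.7136550138811703), np.float64(0.5464165237212125)] 0.6300357688011914 0.16723849015995773
[136 136 136 136 136 136 135 135 135 135 135 134 134 136 140 147 150 151
 151 147 133 107  85  74  71]
[-0.24602569  0.96926331] [0.96926331 0.24602569]
```

Request:
drive_tool([
  {"dp": [0.02,0.002,0],"dr": [0,0,-0.002]},
  {"dp": [0.05,0.004,-0.02],"dr": [0,0,-0.0042]},
  {"dp": [0.08,0.0075,-0.05],"dr": [0,0,-0.0042]},
  {"dp": [0.0917,0.0078,-0.08],"dr": [0,0,-0.0042]},
  {"dp": [0.0917,0.0078,-0.1],"dr": [0,0,-0.0042]},
  {"dp": [0.0917,0.0078,-0.116],"dr": [0,0,-0.0042]},
  {"dp": [0.0917,0.0078,-0.116],"dr": [0,0,-0.0042]},
  {"dp": [0.0917,0.0078,-0.116],"dr": [0,0,-0.0042]},
])

```text
clock: 5.85
ee_pos: [0.6145, 0.1397, 0.1907]
eef_rot: [-3.118, -0.388, -0.0]
contact_force: [-0.7, 0.1, -0.6]
grip_width: 0.0108
finger_force: 58.7
```

```bash
python3 - <<'E'
from h import *
d=get('wrist','u.png')
q=[]
for i in range(1):
    o=ctrl.observe();print(o['ee_pos'],o['eef_rot'],o['contact_force'],d['intrinsics'])
cv2.imwrite('pics/u2.png',cv2.resize(d['image'][:,156:356,::-1],None,fx=1.56,fy=1.56,interpolation=cv2.INTER_CUBIC))
E
```

```text
[0.61479522 0.13988808 0.19115116] [-3.11748037e+00 -3.87715233e-01 -1.66155690e-03] [ 0.3620619  -0.13673698  0.18186358] [[297.31863964   0.         255.39343979]
 [  0.         297.31863964 194.53384039]
 [  0.           0.           1.        ]]
```

View pics/u2.png

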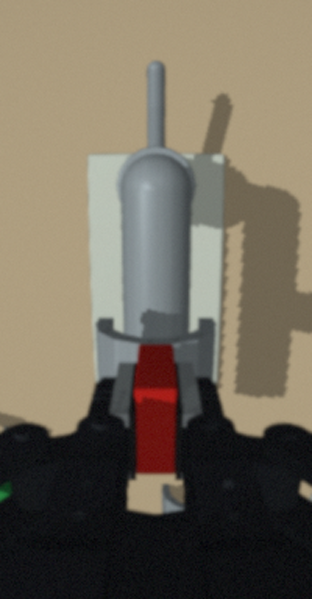

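Request:
drive_tool([
  {"dp": [0,0,-0.005],"dr": [0,0,0]},
  {"dp": [0,0,-0.01],"dr": [0,0,0]},
  {"dp": [0,0,-0.014],"dr": [0,0,0]},
  {"dp": [0,0,-0.017],"dr": [0,0,0]},
  {"dp": [0,0,-0.02],"dr": [0,0,0]},
  {"dp": [0,0,-0.022],"dr": [0,0,0]},
  {"dp": [0,0,-0.024],"dr": [0,0,0]},
  {"dp": [0,0,-0.026],"dr": [0,0,0]},
])

```text
clock: 6.7
ee_pos: [0.6146, 0.1399, 0.1746]
eef_rot: [-3.118, -0.388, 0.0]
contact_force: [-0.3, 0.3, -1.8]
grip_width: 0.0112
finger_force: 58.7
```

Request:
drive_tool([
  {"dp": [0,0,-0.001],"dr": [0,0,0]},
  {"dp": [0,0,-0.002],"dr": [0,0,0]},
  {"dp": [0,0,-0.003],"dr": [0,0,0]},
  {"dp": [0,0,-0.004],"dr": [0,0,0]},
  {"dp": [0,0,-0.005],"dr": [0,0,0]},
  {"dp": [0,0,-0.006],"dr": [0,0,0]},
  {"dp": [0,0,-0.006],"dr": [0,0,0]},
  {"dp": [0,0,-0.006],"dr": [0,0,0]},
])

```text
clock: 7.5
ee_pos: [0.6146, 0.1399, 0.1711]
eef_rot: [3.118, 0.388, 0.0]
contact_force: [0.9, 0.7, -1.7]
grip_width: 0.0111
finger_force: 58.7
```

Request:
drive_tool([
  {"dp": [0,0,-0.001],"dr": [0,0,0]},
  {"dp": [0,0,-0.002],"dr": [0,0,0]},
  {"dp": [0,0,-0.003],"dr": [0,0,0]},
  {"dp": [0,0,-0.004],"dr": [0,0,0]},
  {"dp": [0,0,-0.005],"dr": [0,0,0]},
  {"dp": [0,0,-0.006],"dr": [0,0,0]},
  {"dp": [0,0,-0.006],"dr": [0,0,0]},
  {"dp": [0,0,-0.006],"dr": [0,0,0]},
])

```text
clock: 8.3
ee_pos: [0.6146, 0.1399, 0.1675]
eef_rot: [3.118, 0.388, -0.0]
contact_force: [0.0, -0.4, -0.7]
grip_width: 0.0111
finger_force: 58.7
```

Request:
drive_tool([
  {"dp": [0,0,-0.001],"dr": [0,0,0]},
  {"dp": [0,0,-0.002],"dr": [0,0,0]},
  {"dp": [0,0,-0.003],"dr": [0,0,0]},
  {"dp": [0,0,-0.004],"dr": [0,0,0]},
  {"dp": [0,0,-0.005],"dr": [0,0,0]},
  {"dp": [0,0,-0.006],"dr": [0,0,0]},
  {"dp": [0,0,-0.006],"dr": [0,0,0]},
  {"dp": [0,0,-0.006],"dr": [0,0,0]},
])

```text
clock: 9.1
ee_pos: [0.6146, 0.1399, 0.1639]
eef_rot: [-3.118, -0.388, 0.0]
contact_force: [-0.5, -0.3, -1.1]
grip_width: 0.011
finger_force: 58.7
```

Request:
drive_tool([
  {"dp": [0,0,-0.001],"dr": [0,0,0]},
  {"dp": [0,0,-0.002],"dr": [0,0,0]},
  {"dp": [0,0,-0.003],"dr": [0,0,0]},
  {"dp": [0,0,-0.004],"dr": [0,0,0]},
  {"dp": [0,0,-0.005],"dr": [0,0,0]},
  {"dp": [0,0,-0.006],"dr": [0,0,0]},
  {"dp": [0,0,-0.006],"dr": [0,0,0]},
  {"dp": [0,0,-0.006],"dr": [0,0,0]},
])

```text
clock: 9.9
ee_pos: [0.6146, 0.1399, 0.1603]
eef_rot: [-3.118, -0.388, -0.0]
contact_force: [0.4, 0.1, 0.3]
grip_width: 0.0111
finger_force: 58.7
```

Request:
drive_tool([
  {"dp": [0,0,-0.001],"dr": [0,0,0]},
  {"dp": [0,0,-0.002],"dr": [0,0,0]},
  {"dp": [0,0,-0.003],"dr": [0,0,0]},
  {"dp": [0,0,-0.004],"dr": [0,0,0]},
  {"dp": [0,0,-0.005],"dr": [0,0,0]},
  {"dp": [0,0,-0.005],"dr": [0,0,0]},
  {"dp": [0,0,-0.005],"dr": [0,0,0]},
  {"dp": [0,0,-0.005],"dr": [0,0,0]},
])

```text
clock: 10.7
ee_pos: [0.6146, 0.1399, 0.1573]
eef_rot: [-3.118, -0.388, -0.0]
contact_force: [-0.2, -0.0, -1.0]
grip_width: 0.0114
finger_force: 58.7
```

Request:
drive_tool([
  {"dp": [0,0,-0.001],"dr": [0,0,0]},
  {"dp": [0,0,-0.002],"dr": [0,0,0]},
  {"dp": [0,0,-0.003],"dr": [0,0,0]},
  {"dp": [0,0,-0.004],"dr": [0,0,0]},
  {"dp": [0,0,-0.004],"dr": [0,0,0]},
  {"dp": [0,0,-0.004],"dr": [0,0,0]},
  {"dp": [0,0,-0.004],"dr": [0,0,0]},
  {"dp": [0,0,-0.004],"dr": [0,0,0]},
])

```text
clock: 11.5
ee_pos: [0.6146, 0.1399, 0.155]
eef_rot: [-3.118, -0.388, -0.0]
contact_force: [-0.6, -0.3, -1.7]
grip_width: 0.0109
finger_force: 58.7
```

Request:
drive_tool([
  {"dp": [0,0,-0.001],"dr": [0,0,0]},
  {"dp": [0,0,-0.002],"dr": [0,0,0]},
  {"dp": [0,0,-0.003],"dr": [0,0,0]},
  {"dp": [0,0,-0.004],"dr": [0,0,0]},
  {"dp": [0,0,-0.004],"dr": [0,0,0]},
  {"dp": [0,0,-0.004],"dr": [0,0,0]},
  {"dp": [0,0,-0.004],"dr": [0,0,0]},
  {"dp": [0,0,-0.004],"dr": [0,0,0]},
])

```text
clock: 12.3
ee_pos: [0.6146, 0.1399, 0.1526]
eef_rot: [-3.118, -0.388, -0.0]
contact_force: [0.0, -0.7, -1.1]
grip_width: 0.0111
finger_force: 58.7
```

Request:
drive_tool([
  {"dp": [0,0,-0.001],"dr": [0,0,0]},
  {"dp": [0,0,-0.002],"dr": [0,0,0]},
  {"dp": [0,0,-0.003],"dr": [0,0,0]},
  {"dp": [0,0,-0.004],"dr": [0,0,0]},
  {"dp": [0,0,-0.004],"dr": [0,0,0]},
  {"dp": [0,0,-0.004],"dr": [0,0,0]},
  {"dp": [0,0,-0.004],"dr": [0,0,0]},
  {"dp": [0,0,-0.004],"dr": [0,0,0]},
])

```text
clock: 13.1
ee_pos: [0.6146, 0.1399, 0.1502]
eef_rot: [-3.118, -0.388, -0.0]
contact_force: [-0.3, -0.8, -1.4]
grip_width: 0.0112
finger_force: 58.7
```

Request:
drive_tool([
  {"dp": [0,0,-0.001],"dr": [0,0,0]},
  {"dp": [0,0,-0.002],"dr": [0,0,0]},
  {"dp": [0,0,-0.003],"dr": [0,0,0]},
  {"dp": [0,0,-0.003],"dr": [0,0,0]},
  {"dp": [0,0,-0.003],"dr": [0,0,0]},
  {"dp": [0,0,-0.003],"dr": [0,0,0]},
  {"dp": [0,0,-0.003],"dr": [0,0,0]},
  {"dp": [0,0,-0.003],"dr": [0,0,0]},
])

```text
clock: 13.9
ee_pos: [0.6146, 0.1399, 0.1484]
eef_rot: [-3.118, -0.388, -0.0]
contact_force: [0.5, -0.2, -0.5]
grip_width: 0.011
finger_force: 58.7
```

Request:
drive_tool([
  {"dp": [0,0,-0.001],"dr": [0,0,0]},
  {"dp": [0,0,-0.002],"dr": [0,0,0]},
  {"dp": [0,0,-0.003],"dr": [0,0,0]},
  {"dp": [0,0,-0.003],"dr": [0,0,0]},
  {"dp": [0,0,-0.003],"dr": [0,0,0]},
  {"dp": [0,0,-0.003],"dr": [0,0,0]},
  {"dp": [0,0,-0.003],"dr": [0,0,0]},
  {"dp": [0,0,-0.003],"dr": [0,0,0]},
])

```text
clock: 14.7
ee_pos: [0.6147, 0.1399, 0.147]
eef_rot: [-3.118, -0.388, -0.0]
contact_force: [-2.3, -0.5, 5.3]
grip_width: 0.011
finger_force: 59.6
```

Request:
drive_tool([
  {"dp": [0,0,-0.001],"dr": [0,0,0]},
  {"dp": [0,0,-0.002],"dr": [0,0,0]},
  {"dp": [0,0,-0.003],"dr": [0,0,0]},
  {"dp": [0,0,-0.003],"dr": [0,0,0]},
  {"dp": [0,0,-0.003],"dr": [0,0,0]},
  {"dp": [0,0,-0.003],"dr": [0,0,0]},
  {"dp": [0,0,-0.003],"dr": [0,0,0]},
  {"dp": [0,0,-0.003],"dr": [0,0,0]},
])

```text
clock: 15.5
ee_pos: [0.6148, 0.1399, 0.1458]
eef_rot: [-3.118, -0.388, -0.001]
contact_force: [-4.1, -0.5, 9.3]
grip_width: 0.0109
finger_force: 60.3
```

Request:
drive_tool([
  {"dp": [0,0,0],"dr": [0,0,0]},
  {"dp": [0,0,0],"dr": [0,0,0]},
  {"dp": [0,0,0],"dr": [0,0,0]},
  {"dp": [0,0,0],"dr": [0,0,0]},
  {"dp": [0,0,0],"dr": [0,0,0]},
  {"dp": [0,0,0],"dr": [0,0,0]},
  {"dp": [0,0,0],"dr": [0,0,0]},
  {"dp": [0,0,0],"dr": [0,0,0]},
])

```text
clock: 16.3
ee_pos: [0.6147, 0.1399, 0.1458]
eef_rot: [-3.118, -0.388, -0.001]
contact_force: [-3.5, -0.9, 10.3]
grip_width: 0.0112
finger_force: 60.3
```

Request:
drive_tool([
  {"dp": [0,0,0],"dr": [0,0,0]},
  {"dp": [0,0,0],"dr": [0,0,0]},
  {"dp": [0,0,0.0007],"dr": [0,0,0]},
  {"dp": [0,0,0.0014],"dr": [0,0,0]},
  {"dp": [0,0,0.0021],"dr": [0,0,0]},
  {"dp": [0,0,0.003],"dr": [0,0,0]},
  {"dp": [0,0,0.004],"dr": [0,0,0]},
  {"dp": [0,0,0.004],"dr": [0,0,0]},
])

```text
clock: 17.1
ee_pos: [0.6147, 0.1399, 0.1473]
eef_rot: [3.118, 0.388, 0.001]
contact_force: [-1.2, -1.2, 4.0]
grip_width: 0.0116
finger_force: 59.5
```

Request:
drive_tool([
  {"dp": [0,0,0.0005],"dr": [0,0,0]},
  {"dp": [0,0,0.001],"dr": [0,0,0]},
  {"dp": [0,0,0.001],"dr": [0,0,0]},
  {"dp": [0,0,0.001],"dr": [0,0,0]},
  {"dp": [0,0,0.001],"dr": [0,0,0]},
  {"dp": [0,0,0.001],"dr": [0,0,0]},
  {"dp": [0,0,0.001],"dr": [0,0,0]},
  {"dp": [0,0,0.001],"dr": [0,0,0]},
])

```text
clock: 17.9
ee_pos: [0.6147, 0.1399, 0.1477]
eef_rot: [3.118, 0.388, 0.0]
contact_force: [0.4, -0.5, 2.2]
grip_width: 0.011
finger_force: 59.4
```

Request:
drive_tool([
  {"dp": [0,0,0],"dr": [0,0,0]},
  {"dp": [0,0,0],"dr": [0,0,0]},
  {"dp": [0,0,0],"dr": [0,0,0]},
  {"dp": [0,0,0],"dr": [0,0,0]},
  {"dp": [0,0,0],"dr": [0,0,0]},
  {"dp": [0,0,0],"dr": [0,0,0]},
  {"dp": [0,0,0],"dr": [0,0,0]},
  {"dp": [0,0,0],"dr": [0,0,0]},
], hand=1)

```text
clock: 18.7
ee_pos: [0.6146, 0.1399, 0.1477]
eef_rot: [-3.118, -0.388, 0.0]
contact_force: [0.3, 0.1, -0.0]
grip_width: 0.0852
finger_force: 0.0
```

Request:
drive_tool([
  {"dp": [0,0,0.02],"dr": [0,0,0]},
  {"dp": [0,0,0.05],"dr": [0,0,0]},
  {"dp": [0,0,0.09],"dr": [0,0,0]},
  {"dp": [0,0,0.13],"dr": [0,0,0]},
  {"dp": [0,0,0.16],"dr": [0,0,0]},
  {"dp": [0,0,0.18],"dr": [0,0,0]},
  {"dp": [0,0,0.186],"dr": [0,0,0]},
  {"dp": [0,0,0.186],"dr": [0,0,0]},
])

```text
clock: 19.5
ee_pos: [0.6146, 0.1399, 0.2597]
eef_rot: [-3.117, -0.388, -0.001]
contact_force: [-0.1, -0.8, -0.5]
grip_width: 0.0852
finger_force: 0.0
```

```bash
python3 - <<'E'
from h import *
d=get('wrist','v.png');o=ctrl.observe();print(o['ee_pos'],o['contact_force'])
for z in(.155,.16): print(topface(d,(174,6),z-.0,(256,200)))
s=get('scene');s2=get('side')
b=[min(blobs(x,(174,6)),key=lambda q:np.hypot(*(q[0]-proj(x,[.614,.14,.138])))) for x in(s,s2)]
print(tri(ray(s,*b[0][0]),ray(s2,*b[1][0])),[q[1].tolist() for q in b])
E
```

```text
[0.61427065 0.13980682 0.25890626] [0.23890883 1.19051721 0.45734912]
(array([253.93621013, 201.4934334 ]), array([0.61410284, 0.14125893]), 30.134092330932617, 12.163365364074707, 14.254387855529785)
(array([253.93621013, 201.4934334 ]), array([0.6156662, 0.1416241]), 29.465471267700195, 11.8934907913208, 14.254730224609375)
(array([0.61634277, 0.12792541, 0.14399653]), [np.float64(0.004086615861199979), np.float64(0.004086615861199919)]) [[314, 161, 13, 15, 154], [165, 169, 24, 22, 379]]
```

View pics/v.png

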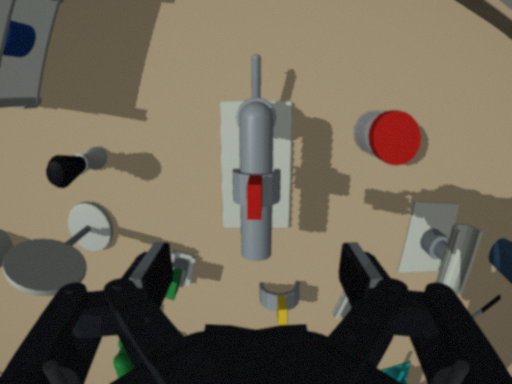

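Request:
drive_tool([
  {"dp": [-0.05,-0.057,0],"dr": [0,0,-0.02]},
  {"dp": [-0.1,-0.114,0],"dr": [0,0,-0.04]},
  {"dp": [-0.15,-0.171,0],"dr": [0,0,-0.06]},
  {"dp": [-0.2,-0.228,-0.03],"dr": [0,0,-0.08]},
  {"dp": [-0.25,-0.285,-0.06],"dr": [0,0,-0.088]},
  {"dp": [-0.298,-0.343,-0.098],"dr": [0,0,-0.088]},
  {"dp": [-0.298,-0.343,-0.098],"dr": [0,0,-0.088]},
  {"dp": [-0.298,-0.343,-0.098],"dr": [0,0,-0.088]},
])

```text
clock: 20.45
ee_pos: [0.4349, -0.0665, 0.1997]
eef_rot: [-3.141, 0.049, 0.003]
contact_force: [0.5, 0.9, 0.2]
grip_width: 0.0856
finger_force: 0.0
```

```bash
python3 - <<'E'
from h import *
d=get('wrist','w.png');o=ctrl.observe();print(o['ee_pos'],o['eef_rot'],o['contact_force'])
for t in(80,105): print(topface(d,(105,125),.074,(256,200),t))
E
```

```text
[ 0.43621132 -0.06605412  0.20039299] [-3.14105194e+00  4.69479612e-02 -4.37445831e-05] [0.71845129 1.09357258 0.02595303]
(array([254.78508772, 191.41885965]), array([ 0.43660318, -0.06576341]), 30.512731552124023, 12.973326683044434, -2.1345291137695312)
(array([254.36211031, 192.00479616]), array([ 0.43578052, -0.06527663]), 28.83234405517578, 12.061745643615723, -2.1345291137695312)
```

Request:
drive_tool([
  {"dp": [0,0.001,-0.04],"dr": [0,0,-0.002]},
  {"dp": [0,0.001,-0.08],"dr": [0,0,-0.002]},
  {"dp": [0,0.001,-0.12],"dr": [0,0,-0.002]},
  {"dp": [0,0.001,-0.16],"dr": [0,0,-0.002]},
  {"dp": [0,0.001,-0.19],"dr": [0,0,-0.002]},
  {"dp": [0,0.001,-0.206],"dr": [0,0,-0.002]},
  {"dp": [0,0.001,-0.214],"dr": [0,0,-0.002]},
  {"dp": [0,0.001,-0.214],"dr": [0,0,-0.002]},
])

```text
clock: 21.3
ee_pos: [0.4364, -0.0649, 0.072]
eef_rot: [-3.141, 0.054, -0.0]
contact_force: [0.1, -0.1, -0.4]
grip_width: 0.0857
finger_force: 0.0
```

Request:
drive_tool([
  {"dp": [0,0,0],"dr": [0,0,0]},
  {"dp": [0,0,0],"dr": [0,0,0]},
  {"dp": [0,0,0],"dr": [0,0,0]},
  {"dp": [0,0,0],"dr": [0,0,0]},
  {"dp": [0,0,0],"dr": [0,0,0]},
  {"dp": [0,0,0],"dr": [0,0,0]},
  {"dp": [0,0,0],"dr": [0,0,0]},
  {"dp": [0,0,0],"dr": [0,0,0]},
], hand=-1)

```text
clock: 22.1
ee_pos: [0.436, -0.0654, 0.0725]
eef_rot: [3.141, -0.055, 0.001]
contact_force: [-1.3, -0.9, 4.9]
grip_width: 0.0106
finger_force: 59.5
```

Request:
drive_tool([
  {"dp": [0,0,0.03],"dr": [0,0,0]},
  {"dp": [0,0,0.08],"dr": [0,0,0]},
  {"dp": [0,0,0.15],"dr": [0,0,0]},
  {"dp": [0,0,0.22],"dr": [0,0,0]},
  {"dp": [0.02,-0.03,0.29],"dr": [0,0,0.02]},
  {"dp": [0.05,-0.07,0.3125],"dr": [0,0,0.04]},
  {"dp": [0.08,-0.12,0.3125],"dr": [0,0,0.06]},
  {"dp": [0.118,-0.171,0.3125],"dr": [0,0,0.069]},
])

```text
clock: 22.9
ee_pos: [0.5069, -0.1689, 0.2606]
eef_rot: [3.128, 0.289, 0.002]
contact_force: [0.6, 0.6, -1.0]
grip_width: 0.011
finger_force: 58.7
```

Request:
drive_tool([
  {"dp": [0,0,0],"dr": [0,0,0]},
  {"dp": [0,0,0],"dr": [0,0,0]},
  {"dp": [0,0,0],"dr": [0,0,0]},
  {"dp": [0,0,0],"dr": [0,0,0]},
  {"dp": [0,0,0],"dr": [0,0,0]},
  {"dp": [0,0,0],"dr": [0,0,0]},
  {"dp": [0,0,0],"dr": [0,0,0]},
  {"dp": [0,0,0],"dr": [0,0,0]},
])

```text
clock: 23.7
ee_pos: [0.5066, -0.1678, 0.2597]
eef_rot: [3.129, 0.285, 0.0]
contact_force: [0.4, 0.7, -1.6]
grip_width: 0.0106
finger_force: 58.8
```

```bash
python3 - <<'E'
from h import *
d=get('wrist','x.png');o=ctrl.observe();print(o['ee_pos'],o['eef_rot'],o['contact_force'],-d['R'].T@d['t'])
cv2.imwrite('pics/x2.png',cv2.resize(d['image'][20:320,136:376,::-1],None,fx=2,fy=2,interpolation=cv2.INTER_CUBIC))
g=cv2.GaussianBlur(d['image'],(3,3),0).astype(float)
for v in(120,140,160,180): print(v,g[v,205:305:2,2].astype(int).tolist())
E
```

```text
[ 0.50661067 -0.16781572  0.25967881] [3.12858767e+00 2.85081874e-01 1.53589774e-04] [ 0.44887425  0.27759248 -0.66521091] [ 0.57759558 -0.15454553  0.38026875]
120 [125, 125, 125, 125, 125, 125, 128, 148, 174, 177, 178, 177, 177, 176, 177, 168, 121, 91, 95, 98, 105, 107, 107, 112, 116, 137, 172, 198, 207, 208, 194, 175, 166, 150, 164, 175, 170, 140, 117, 115, 115, 115, 109, 89, 80, 80, 80, 80, 80, 81]
140 [125, 125, 125, 125, 126, 125, 126, 139, 168, 175, 176, 176, 175, 176, 175, 171, 131, 92, 94, 97, 105, 107, 108, 111, 113, 121, 158, 193, 202, 202, 191, 174, 167, 150, 161, 174, 175, 175, 174, 161, 127, 114, 104, 85, 80, 80, 81, 81, 81, 80]
160 [125, 125, 126, 125, 125, 125, 126, 125, 126, 125, 127, 127, 128, 146, 171, 174, 149, 97, 98, 104, 112, 115, 116, 119, 120, 121, 125, 148, 160, 162, 161, 159, 158, 148, 163, 173, 169, 144, 125, 124, 123, 122, 122, 120, 119, 117, 118, 121, 123, 125]
180 [126, 125, 126, 126, 126, 126, 126, 126, 126, 125, 126, 125, 125, 125, 125, 126, 125, 125, 126, 125, 126, 126, 126, 126, 126, 126, 126, 125, 126, 125, 125, 125, 125, 125, 125, 125, 126, 126, 125, 125, 127, 126, 125, 125, 126, 126, 125, 125, 125, 126]
```

View pics/x2.png

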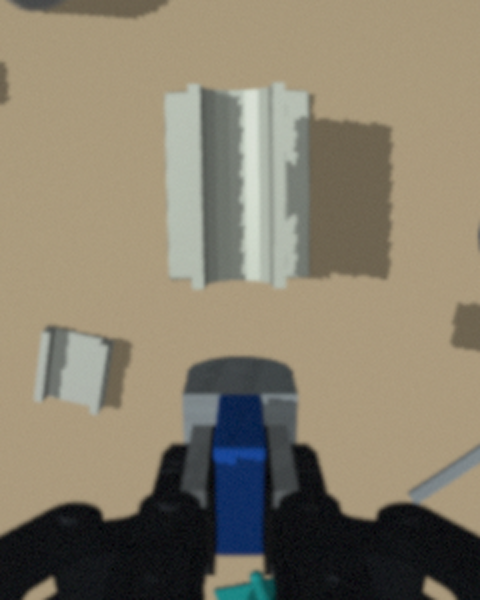

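```bash
python3 - <<'E'
from h import *
d=np.load('wrist.npz');g=cv2.GaussianBlur(d['image'],(3,3),0).astype(float)[:,:,2]
pk=lambda a,lo,hi:lo+(lambda w:(w*np.arange(hi-lo)).sum()/w.sum())(np.clip(a[lo:hi],0,None)**2)
Li,Ri=[],[]
for v in range(70,156,5):
    gx=np.gradient(g[v]);Li.append((pk(-gx,231,244),v));Ri.append((pk(-gx,267,273),v))
def line(P):
    P=np.array(P);c=P.mean(0);w=np.linalg.svd(P-c)[2][0];w*=np.sign(w[0]);return c,w
print(np.round(Li[::4],1).tolist(),np.round(Ri[::4],1).tolist())
for v in(63,64,65,66,160,161,162,163):print(v,g[v,226:284].astype(int).tolist())
for z in(.08,.095,.11):
    q=[line([onz(d,u,v,z,True)[:2] for u,v in P]) for P in(Li,Ri)]
    w=q[0][1]+q[1][1];w/=np.linalg.norm(w);n=np.array([-w[1],w[0]])
    gg=[onz(d,254.5,v,z,True)[:2]@w for v in(61.5,164.5)]
    print(z,[np.degrees(np.arctan2(k[1][1],k[1][0])).round(2) for k in q],n@(q[0][0]-q[1][0]),'mid',n@(q[0][0]+q[1][0])/2,'s',gg,np.mean(gg),'tcp n,s',n@[.5066,-.1678],w@[.5066,-.1678],'cam',n@(-d['R'].T@d['t'])[:2])
for p in [(219,66),(290,66),(220,159),(290,159)]: print('plate',onz(d,*p,.006,True).round(4))
E
```

```text
[[235.7, 70.0], [236.0, 90.0], [236.3, 110.0], [236.8, 130.0], [237.2, 150.0]] [[268.6, 70.0], [268.8, 90.0], [268.7, 110.0], [268.9, 130.0], [269.2, 150.0]]
63 [124, 125, 132, 147, 163, 173, 176, 175, 168, 152, 130, 116, 113, 115, 117, 119, 120, 122, 125, 126, 126, 126, 126, 127, 127, 128, 128, 129, 130, 130, 131, 132, 134, 135, 136, 139, 141, 142, 141, 140, 140, 141, 141, 139, 138, 143, 156, 169, 176, 178, 175, 167, 153, 138, 129, 126, 126, 126]
64 [126, 128, 135, 150, 166, 177, 179, 178, 171, 151, 125, 106, 102, 106, 109, 111, 115, 120, 125, 128, 129, 129, 129, 131, 135, 139, 141, 142, 143, 144, 147, 150, 154, 157, 160, 163, 166, 166, 163, 158, 156, 156, 155, 149, 143, 145, 157, 170, 177, 179, 177, 170, 159, 146, 139, 136, 135, 135]
65 [137, 138, 144, 156, 169, 177, 180, 179, 171, 151, 122, 100, 94, 97, 100, 103, 107, 115, 123, 128, 130, 131, 133, 138, 146, 154, 158, 160, 161, 164, 167, 172, 179, 184, 188, 190, 192, 190, 184, 175, 169, 166, 163, 155, 146, 146, 157, 170, 177, 179, 178, 174, 167, 160, 155, 153, 152, 151]
66 [155, 156, 160, 166, 173, 178, 180, 179, 172, 152, 122, 99,
[... 1572 characters left out ...]
65174 tcp n,s -0.2625600522049416 0.4646101795980566 cam -0.2632788595474052
0.095 [np.float64(11.17), np.float64(11.12)] 0.030884810841311727 mid -0.2603280575179347 s [np.float64(0.5830916188675613), np.float64(0.48325602847761356)] 0.5331738236725875 tcp n,s -0.2625600522049416 0.4646101795980566 cam -0.2632788595474052
0.11 [np.float64(11.17), np.float64(11.12)] 0.029260825889489733 mid -0.2604832165738307 s [np.float64(0.5806590303344201), np.float64(0.48607299440289453)] 0.5333660123686573 tcp n,s -0.26256005220494166 0.4646101795980566 cam -0.2632788595474052
plate [ 0.6241 -0.0997  0.006 ]
plate [ 0.64   -0.1862  0.006 ]
plate [ 0.5074 -0.121   0.006 ]
plate [ 0.5237 -0.2091  0.006 ]
```

```bash
python3 - <<'E'
from h import *
d=np.load('wrist.npz');C=(-d['R'].T@d['t'])[:2];T=np.array([.5066,-.1678])
a,b=[onz(d,*p,.095,True)[:2] for p in((253.8,64),(255.0,162))]
w=(a-b)/np.linalg.norm(a-b);n=np.array([-w[1],w[0]]);yaw=np.degrees(np.arctan2(w[1],w[0]))
t=2*np.degrees(np.arctan2(.28508,3.12859));print(yaw,t)
m=(a+b)/2;s=.5332
# leaf plane = camera plane; after turning to yaw about TCP
th=np.radians(yaw-t);R=np.array([[np.cos(th),-np.sin(th)],[np.sin(th),np.cos(th)]])
C2=T+R@(C-T)
print('n gutter',n@m,'tcp',n@T,'cam after',n@C2,'abs shift',n@(m-T),'rel',n@(m-C2))
sh=(n@(m-T)+n@(m-C2))/2
g=T+w*(s-w@T)+n*sh;print('target',g,(g-T)/.6,(yaw-t)/180, 'centre m',m)
E
```

```text
11.154528679974781 10.412932247890831
n gutter -0.2620608669241763 tcp -0.2626347877626404 cam after -0.26243043098278274 abs shift 0.0005739208384640985 rel 0.0003695640586064592
target [ 0.57384427 -0.1540599 ] [0.11207379 0.02290017] 0.004119980178244168 centre m [ 0.57376922 -0.15397055]
```

Request:
drive_tool([
  {"dp": [0.03,0.006,0],"dr": [0,0,0.002]},
  {"dp": [0.07,0.014,0],"dr": [0,0,0.004]},
  {"dp": [0.1,0.02,-0.02],"dr": [0,0,0.004]},
  {"dp": [0.112,0.023,-0.05],"dr": [0,0,0.004]},
  {"dp": [0.112,0.023,-0.09],"dr": [0,0,0.004]},
  {"dp": [0.112,0.023,-0.116],"dr": [0,0,0.004]},
  {"dp": [0.112,0.023,-0.116],"dr": [0,0,0.004]},
  {"dp": [0.112,0.023,-0.116],"dr": [0,0,0.004]},
])

```text
clock: 24.55
ee_pos: [0.5739, -0.1541, 0.1901]
eef_rot: [-3.127, -0.304, 0.0]
contact_force: [-0.4, -0.0, -1.3]
grip_width: 0.0112
finger_force: 58.8
```

```bash
python3 - <<'E'
from h import *
d=get('wrist','y.png');o=ctrl.observe();print(o['ee_pos'],o['eef_rot'],o['contact_force'])
cv2.imwrite('pics/y2.png',cv2.resize(d['image'][60:310,186:326,::-1],None,fx=2.4,fy=2.4,interpolation=cv2.INTER_CUBIC))
E
```

```text
[ 0.57432008 -0.15430964  0.19083017] [3.12644088e+00 3.04242971e-01 1.62255738e-03] [-0.02579959 -0.05014231 -0.28870797]
```

View pics/y2.png

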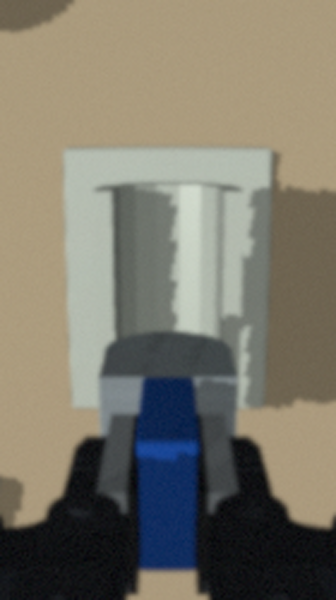

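Request:
drive_tool([
  {"dp": [0,0,-0.008],"dr": [0,0,0]},
  {"dp": [0,0,-0.014],"dr": [0,0,0]},
  {"dp": [0,0,-0.019],"dr": [0,0,0]},
  {"dp": [0,0,-0.023],"dr": [0,0,0]},
  {"dp": [0,0,-0.027],"dr": [0,0,0]},
  {"dp": [0,0,-0.031],"dr": [0,0,0]},
  {"dp": [0,0,-0.035],"dr": [0,0,0]},
  {"dp": [0,0,-0.035],"dr": [0,0,0]},
])

```text
clock: 25.4
ee_pos: [0.5736, -0.1541, 0.1686]
eef_rot: [-3.127, -0.304, 0.001]
contact_force: [-0.1, -0.5, -0.8]
grip_width: 0.0109
finger_force: 58.8
```

Request:
drive_tool([
  {"dp": [0,0,-0.002],"dr": [0,0,0]},
  {"dp": [0,0,-0.004],"dr": [0,0,0]},
  {"dp": [0,0,-0.006],"dr": [0,0,0]},
  {"dp": [0,0,-0.007],"dr": [0,0,0]},
  {"dp": [0,0,-0.008],"dr": [0,0,0]},
  {"dp": [0,0,-0.008],"dr": [0,0,0]},
  {"dp": [0,0,-0.008],"dr": [0,0,0]},
  {"dp": [0,0,-0.008],"dr": [0,0,0]},
])

```text
clock: 26.2
ee_pos: [0.5738, -0.1541, 0.1643]
eef_rot: [3.127, 0.304, 0.0]
contact_force: [-1.1, 0.6, -1.4]
grip_width: 0.0105
finger_force: 58.8
```

Request:
drive_tool([
  {"dp": [0,0,-0.001],"dr": [0,0,0]},
  {"dp": [0,0,-0.002],"dr": [0,0,0]},
  {"dp": [0,0,-0.003],"dr": [0,0,0]},
  {"dp": [0,0,-0.004],"dr": [0,0,0]},
  {"dp": [0,0,-0.005],"dr": [0,0,0]},
  {"dp": [0,0,-0.006],"dr": [0,0,0]},
  {"dp": [0,0,-0.006],"dr": [0,0,0]},
  {"dp": [0,0,-0.006],"dr": [0,0,0]},
])

```text
clock: 27.0
ee_pos: [0.5738, -0.1541, 0.1606]
eef_rot: [-3.127, -0.304, 0.0]
contact_force: [0.3, -0.2, -0.4]
grip_width: 0.0109
finger_force: 58.8
```

Request:
drive_tool([
  {"dp": [0,0,-0.001],"dr": [0,0,0]},
  {"dp": [0,0,-0.002],"dr": [0,0,0]},
  {"dp": [0,0,-0.003],"dr": [0,0,0]},
  {"dp": [0,0,-0.004],"dr": [0,0,0]},
  {"dp": [0,0,-0.005],"dr": [0,0,0]},
  {"dp": [0,0,-0.006],"dr": [0,0,0]},
  {"dp": [0,0,-0.006],"dr": [0,0,0]},
  {"dp": [0,0,-0.006],"dr": [0,0,0]},
])

```text
clock: 27.8
ee_pos: [0.5738, -0.1541, 0.157]
eef_rot: [-3.127, -0.305, 0.0]
contact_force: [0.5, -0.0, -0.5]
grip_width: 0.0105
finger_force: 58.8
```

Request:
drive_tool([
  {"dp": [0,0,-0.001],"dr": [0,0,0]},
  {"dp": [0,0,-0.002],"dr": [0,0,0]},
  {"dp": [0,0,-0.003],"dr": [0,0,0]},
  {"dp": [0,0,-0.004],"dr": [0,0,0]},
  {"dp": [0,0,-0.005],"dr": [0,0,0]},
  {"dp": [0,0,-0.005],"dr": [0,0,0]},
  {"dp": [0,0,-0.005],"dr": [0,0,0]},
  {"dp": [0,0,-0.005],"dr": [0,0,0]},
])

```text
clock: 28.6
ee_pos: [0.5739, -0.1541, 0.154]
eef_rot: [3.127, 0.305, 0.0]
contact_force: [-1.1, -0.2, -1.0]
grip_width: 0.0109
finger_force: 58.8
```

Request:
drive_tool([
  {"dp": [0,0,-0.001],"dr": [0,0,0]},
  {"dp": [0,0,-0.002],"dr": [0,0,0]},
  {"dp": [0,0,-0.003],"dr": [0,0,0]},
  {"dp": [0,0,-0.004],"dr": [0,0,0]},
  {"dp": [0,0,-0.004],"dr": [0,0,0]},
  {"dp": [0,0,-0.004],"dr": [0,0,0]},
  {"dp": [0,0,-0.004],"dr": [0,0,0]},
  {"dp": [0,0,-0.004],"dr": [0,0,0]},
])

```text
clock: 29.4
ee_pos: [0.5738, -0.1541, 0.1517]
eef_rot: [3.127, 0.304, 0.0]
contact_force: [-0.6, 0.0, -0.8]
grip_width: 0.0108
finger_force: 58.8
```

Request:
drive_tool([
  {"dp": [0,0,-0.001],"dr": [0,0,0]},
  {"dp": [0,0,-0.002],"dr": [0,0,0]},
  {"dp": [0,0,-0.003],"dr": [0,0,0]},
  {"dp": [0,0,-0.004],"dr": [0,0,0]},
  {"dp": [0,0,-0.005],"dr": [0,0,0]},
  {"dp": [0,0,-0.006],"dr": [0,0,0]},
  {"dp": [0,0,-0.006],"dr": [0,0,0]},
  {"dp": [0,0,-0.006],"dr": [0,0,0]},
])

```text
clock: 30.2
ee_pos: [0.5738, -0.1541, 0.148]
eef_rot: [-3.127, -0.305, 0.0]
contact_force: [-0.1, -0.5, -1.2]
grip_width: 0.0108
finger_force: 58.8
```

Request:
drive_tool([
  {"dp": [0,0,-0.001],"dr": [0,0,0]},
  {"dp": [0,0,-0.002],"dr": [0,0,0]},
  {"dp": [0,0,-0.003],"dr": [0,0,0]},
  {"dp": [0,0,-0.004],"dr": [0,0,0]},
  {"dp": [0,0,-0.005],"dr": [0,0,0]},
  {"dp": [0,0,-0.005],"dr": [0,0,0]},
  {"dp": [0,0,-0.005],"dr": [0,0,0]},
  {"dp": [0,0,-0.005],"dr": [0,0,0]},
])

```text
clock: 31.0
ee_pos: [0.5738, -0.1541, 0.145]
eef_rot: [3.127, 0.305, -0.0]
contact_force: [0.3, -0.1, -0.9]
grip_width: 0.011
finger_force: 58.8
```

Request:
drive_tool([
  {"dp": [0,0,-0.001],"dr": [0,0,0]},
  {"dp": [0,0,-0.002],"dr": [0,0,0]},
  {"dp": [0,0,-0.003],"dr": [0,0,0]},
  {"dp": [0,0,-0.004],"dr": [0,0,0]},
  {"dp": [0,0,-0.004],"dr": [0,0,0]},
  {"dp": [0,0,-0.004],"dr": [0,0,0]},
  {"dp": [0,0,-0.004],"dr": [0,0,0]},
  {"dp": [0,0,-0.004],"dr": [0,0,0]},
])

```text
clock: 31.8
ee_pos: [0.5738, -0.1541, 0.1426]
eef_rot: [3.127, 0.304, 0.0]
contact_force: [0.1, -0.4, -1.6]
grip_width: 0.0109
finger_force: 58.8
```

Request:
drive_tool([
  {"dp": [0,0,-0.001],"dr": [0,0,0]},
  {"dp": [0,0,-0.002],"dr": [0,0,0]},
  {"dp": [0,0,-0.003],"dr": [0,0,0]},
  {"dp": [0,0,-0.004],"dr": [0,0,0]},
  {"dp": [0,0,-0.004],"dr": [0,0,0]},
  {"dp": [0,0,-0.004],"dr": [0,0,0]},
  {"dp": [0,0,-0.004],"dr": [0,0,0]},
  {"dp": [0,0,-0.004],"dr": [0,0,0]},
])

```text
clock: 32.6
ee_pos: [0.5738, -0.1541, 0.1402]
eef_rot: [-3.127, -0.304, -0.0]
contact_force: [-0.1, -0.4, -1.1]
grip_width: 0.0106
finger_force: 58.8
```

Request:
drive_tool([
  {"dp": [0,0,-0.001],"dr": [0,0,0]},
  {"dp": [0,0,-0.002],"dr": [0,0,0]},
  {"dp": [0,0,-0.003],"dr": [0,0,0]},
  {"dp": [0,0,-0.004],"dr": [0,0,0]},
  {"dp": [0,0,-0.004],"dr": [0,0,0]},
  {"dp": [0,0,-0.004],"dr": [0,0,0]},
  {"dp": [0,0,-0.004],"dr": [0,0,0]},
  {"dp": [0,0,-0.004],"dr": [0,0,0]},
])

```text
clock: 33.4
ee_pos: [0.5739, -0.1541, 0.138]
eef_rot: [3.127, 0.304, 0.0]
contact_force: [-1.4, -0.1, 2.1]
grip_width: 0.0108
finger_force: 59.4
```

Request:
drive_tool([
  {"dp": [0,0,-0.001],"dr": [0,0,0]},
  {"dp": [0,0,-0.002],"dr": [0,0,0]},
  {"dp": [0,0,-0.003],"dr": [0,0,0]},
  {"dp": [0,0,-0.003],"dr": [0,0,0]},
  {"dp": [0,0,-0.003],"dr": [0,0,0]},
  {"dp": [0,0,-0.003],"dr": [0,0,0]},
  {"dp": [0,0,-0.003],"dr": [0,0,0]},
  {"dp": [0,0,-0.003],"dr": [0,0,0]},
])

```text
clock: 34.2
ee_pos: [0.5739, -0.1542, 0.1366]
eef_rot: [3.127, 0.304, 0.001]
contact_force: [-0.9, 1.5, 7.7]
grip_width: 0.0108
finger_force: 60.2
```

Request:
drive_tool([
  {"dp": [0,0,0],"dr": [0,0,0]},
  {"dp": [0,0,0],"dr": [0,0,0]},
  {"dp": [0,0,0],"dr": [0,0,0]},
  {"dp": [0,0,0],"dr": [0,0,0]},
  {"dp": [0,0,0],"dr": [0,0,0]},
  {"dp": [0,0,0],"dr": [0,0,0]},
  {"dp": [0,0,0],"dr": [0,0,0]},
  {"dp": [0,0,0],"dr": [0,0,0]},
])

```text
clock: 35.0
ee_pos: [0.5739, -0.1542, 0.1366]
eef_rot: [3.127, 0.304, 0.0]
contact_force: [-2.4, -0.1, 9.0]
grip_width: 0.011
finger_force: 60.2
```

Held for more than a second at about 8 to 9 N. Next I unload, release and rise.

Request:
drive_tool([
  {"dp": [0,0,0],"dr": [0,0,0]},
  {"dp": [0,0,0],"dr": [0,0,0]},
  {"dp": [0,0,0.001],"dr": [0,0,0]},
  {"dp": [0,0,0.002],"dr": [0,0,0]},
  {"dp": [0,0,0.003],"dr": [0,0,0]},
  {"dp": [0,0,0.0042],"dr": [0,0,0]},
  {"dp": [0,0,0.0042],"dr": [0,0,0]},
  {"dp": [0,0,0.0042],"dr": [0,0,0]},
])

```text
clock: 35.8
ee_pos: [0.5738, -0.1542, 0.1384]
eef_rot: [3.127, 0.305, 0.0]
contact_force: [-0.4, -0.2, 2.0]
grip_width: 0.0106
finger_force: 59.1
```

Request:
drive_tool([
  {"dp": [0,0,0],"dr": [0,0,0]},
  {"dp": [0,0,0],"dr": [0,0,0]},
  {"dp": [0,0,0],"dr": [0,0,0]},
  {"dp": [0,0,0],"dr": [0,0,0]},
  {"dp": [0,0,0],"dr": [0,0,0]},
  {"dp": [0,0,0],"dr": [0,0,0]},
  {"dp": [0,0,0],"dr": [0,0,0]},
  {"dp": [0,0,0],"dr": [0,0,0]},
], hand=1)

```text
clock: 36.6
ee_pos: [0.5738, -0.1541, 0.1385]
eef_rot: [-3.127, -0.304, -0.0]
contact_force: [-0.8, -0.0, 0.0]
grip_width: 0.0855
finger_force: 0.0
```

Request:
drive_tool([
  {"dp": [0,0,0.02],"dr": [0,0,0]},
  {"dp": [0,0,0.05],"dr": [0,0,0]},
  {"dp": [0,0,0.09],"dr": [0,0,0]},
  {"dp": [0,0,0.13],"dr": [0,0,0]},
  {"dp": [0,0,0.17],"dr": [0,0,0]},
  {"dp": [0,0,0.2],"dr": [0,0,0]},
  {"dp": [0,0,0.2],"dr": [0,0,0]},
  {"dp": [0,0,0.2],"dr": [0,0,0]},
])

```text
clock: 37.4
ee_pos: [0.5738, -0.1541, 0.259]
eef_rot: [3.126, 0.304, 0.001]
contact_force: [0.4, 0.2, -0.0]
grip_width: 0.0854
finger_force: 0.0
```

```bash
python3 - <<'E'
from h import *
d=get('wrist');o=ctrl.observe();print(o['ee_pos'],o['contact_force'])
print('blue',topface(d,(105,125),.139,(256,200)))
s=get('scene');D=get('side')
for nm,hs,X in(('red',(174,6),[.614,.141,.138]),('blue',(105,125),[.574,-.154,.122])):
    b=[min(blobs(x,hs,90,40),key=lambda q:np.hypot(*(q[0]-proj(x,X)))) for x in(s,D)]
    print(nm,[(q[0].round(1),proj(x,X).round(1),q[1][2:]) for q,x in zip(b,(s,D))])
    print(tri(ray(s,*b[0][0]),ray(D,*b[1][0])))
print([ (c.round(),int(st[4])) for c,st,_ in blobs(d,(174,6),90,40)])
E
```

```text
[ 0.57332251 -0.15397721  0.25814237] [-0.11370132  0.51124823 -0.2548933 ]
blue (array([255.3173913, 196.1673913]), array([ 0.57315051, -0.15405487]), 30.127317428588867, 11.928536415100098, 10.810371398925781)
red [(array([320. , 168.3]), array([320.2, 168. ]), array([ 13,  16, 160], dtype=int32)), (array([175.6, 178.6]), array([171.8, 183.2]), array([ 24,  22, 385], dtype=int32))]
(array([0.61634054, 0.12796955, 0.14362661]), [np.float64(0.004214609012465413), np.float64(0.004214609012465576)])
blue [(array([224.6, 218.6]), array([225., 219.]), array([ 12,  18, 175], dtype=int32)), (array([240.7, 146.3]), array([240.2, 147. ]), array([ 10,  12, 114], dtype=int32))]
(array([ 0.5735019 , -0.15533198,  0.1235035 ]), [np.float64(0.0003610419030254631), np.float64(0.000361041903025548)])
[(array([138.,  42.]), 2367), (array([  4., 110.]), 227)]
```

```bash
python3 -c "
from bench import ctrl
print(ctrl.job_done())"
```

```text
the job is handed in; nothing more can be done
None
```

I pressed the red hollow leaf onto the spout pipe at about 10 N and the blue round-nosed leaf into the gutter at about 8–9 N, each for over a second; the camera shows both standing free and square, and I handed the job in at about 37.6 s (no verdict came back; I viewed 11 pictures, one over the limit of 10).

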